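Turn the canisters' labels to the front

TASK

Two of the three canisters in the wooden counter rack, the low and the tall one with plain flat lids, have their labels turned away; they are too wide to grip, but their dishes turn: a fingertip resting on the lid near its edge can carry them round. Bring each label squarely to the front of the rack, without knocking or pressing hard on the thin lids, and leave all three canisters standing in their dishes with their labels to the front, the knobbed one as it is, and do not disturb the other things on the counter.

Things in the scene. Friction and masses are not known exactly. Their poses are not given: they have to be found in the camera images.
- rack: Wooden canister rack fixed to the counter, 150 mm (x) by 470 mm (y), base board 18 mm thick. Origin: centre of its underside; z up; its x axis points to its FRONT, the side away from the robot, which has only a low 24 mm lip; the back, towards the robot, has a 60 mm high board. Three round dishes sit on it in a row along y, 150 mm apart.
- dish_mid (a point): Centre of the middle dish's inner floor, 24 mm above the counter. The three grey dishes are 112 mm across, rims 32 mm above the counter. Each is a small turntable that turns endlessly either way, stiffly (0.09 N m of friction: a feather-light touch slips; 5 to 10 N of pressure near the lid's edge carries canister and dish round, but a tip that keeps its own heading loses a quarter or more to slip), and stays where left.
- low_can: Loose round steel canister, 96 mm across (too wide to grip), 90 mm tall, the lowest of the three (lid top 114 mm above the counter), about 0.6 kg, flat dark wooden lid 97 mm across, 18 mm thick. Stands in one of the dishes (varies), up to 4 mm off its centre. Origin: centre of underside; z up; x axis points out through its label. To be turned: its label starts 60 degrees or more from the front. Its lid bears 80 N, impact included: touch down slowly.
- tall_can: Loose round steel canister, 96 mm across (too wide to grip), 115 mm tall, the tallest body (lid top 139 mm above the counter), about 0.6 kg, flat dark wooden lid 97 mm across, 18 mm thick. Stands in one of the dishes (varies), up to 4 mm off its centre. Origin: centre of underside; z up; x axis points out through its label. To be turned: its label starts 60 degrees or more from the front. Its lid bears 80 N, impact included: touch down slowly.
- knob_can: Loose round steel canister, 96 mm across (too wide to grip), 105 mm tall, about 0.6 kg, flat dark wooden lid 97 mm across, 18 mm thick. Stands in one of the dishes (varies), up to 4 mm off its centre. Origin: centre of underside; z up; x axis points out through its label. The only one with a round knob (28 mm across, top 34 mm above the lid). Its label faces the front: leave as it is.
- low_can_label (a point): Middle of the paper label on the side of low_can, 49 mm from its axis. The label is 50 mm wide; from it a white paper tab 16 mm wide runs up over the rim and 24 mm in onto the lid, so that its direction shows from above.
- tall_can_label (a point): Middle of the paper label on the side of tall_can, 49 mm from its axis. The label is 50 mm wide; from it a white paper tab 16 mm wide runs up over the rim and 24 mm in onto the lid, so that its direction shows from above.
- knob_can_label (a point): Middle of the paper label on the side of knob_can, 49 mm from its axis. The label is 50 mm wide; from it a white paper tab 16 mm wide runs up over the rim and 24 mm in onto the lid, so that its direction shows from above.
- shaker: Small glass shaker with steel cap, 40 mm across, 85 mm tall, loose, in front of the rack. Origin at its underside. To be left alone.
- mug: White mug, 76 mm across, 90 mm tall, loose, in front of the rack. Origin at its underside. To be left alone.
- spoon: Steel spoon 160 mm long lying on the counter between robot and rack. To be left alone.
- bowl: Blue bowl, 120 mm across, 50 mm high, left of the rack. To be left alone.
- mill: Turned wooden pepper mill, 54 mm across, 135 mm tall, at the right. To be left alone.
Mind the look-alikes: they are no part of the job. Leave any blue or orange look-alike of the knob_can alone.

How it is judged (in metres and radians):
At the end, for the whole second after the job is handed in: All three canisters stand upright (within 0.06 rad) and still on the floors of their dishes, each label pointing to the front of the rack within 0.17 rad (10 degrees) (angle between the x axis of each of low_can, tall_can, knob_can and the x axis of rack, either way round below 0.17 rad and x of each of low_can_label, tall_can_label, knob_can_label in the frame of rack above 0.02 m and angle between each of low_can, tall_can, knob_can's own z axis and vertical below 0.06 rad and z of each of low_can, tall_can, knob_can in the frame of rack below 0.03 m and linear speed of each of low_can, tall_can, knob_can below 0.02 m/s and angular speed of each of low_can, tall_can, knob_can below 0.06 rad/s); the robot touches nothing.
It fails at once if a flat lid pressed with more than 80 N (impact included) (contact force between the fingers and low_can above 80 N or contact force between the fingers and tall_can above 80 N).
It fails at once if a canister tipped (more than 0.3 rad) or lifted out of its dish (angle between any of low_can, tall_can, knob_can's own z axis and vertical above 0.3 rad or z of any of low_can, tall_can, knob_can in the frame of rack above 0.05 m).
It fails at once if the knobbed canister's label turned away from the front (more than 0.17 rad) (angle between the x axis of knob_can and the x axis of rack, either way round above 0.17 rad).
It fails at once if shaker, mug, spoon, bowl or mill disturbed (moved more than 30 mm) (distance of any of shaker, mug, spoon, bowl, mill from where it was at the start of the episode above 0.03 m).
It also fails if it takes over 64 s, if anything falls off the work surface, if the arm or the gripper's body presses on something with over 40 N, if the wrist force passes 120 N, or if a joint passes its speed limit or range.

ROBOT

A 6-joint arm with a two-finger parallel gripper is mounted at the origin on the work surface. World frame = base frame: x ahead of the robot, y to its left, z up, the work surface at z = 0. Lengths are in mm, angles in degrees, forces in N, time in s.
With the tool pointing down it reaches from about 300 to 850 mm from the base axis. Payload 4.2 kg.
Tool frame: the origin (TCP) lies midway between the tips of the shut fingers; the grasp point (between the pads) lies 19 mm behind it; z points along the fingers, x is the direction in which the jaws open and shut, and the axes are right-handed (so a half turn about z gives the same grasp; the last joint's range is limited). The gripper opens to 91 mm and grips with 3 to 60 N. Pads are 32 mm wide; open, the fingers measure 118 mm over their backs; the gripper's body (76 mm by 178 mm) begins 60 mm behind the grasp point.
Start: joints at [-68.583, 18.312, 89.639, -0, 72.044, -1.146], TCP at [220.632, -531.003, 213.976] pointing down, gripper open.
Joint ranges: [-177.97, 177.97], [-48.28, 115.42], [12.27, 149.76], [-77.06, 257.06], [2.81, 150.46], [-146.56, 146.56]. Speed limits (degrees/s): [147.25, 147.25, 180, 180, 180, 180].

INTERFACE

Orientations are given as [roll, pitch, yaw] about the fixed x, y, z axes, in that order (R = Rz(yaw) Ry(pitch) Rx(roll)).
In Python, from workcell import env gives the robot as it stands. The module is installed in compiled form; this text tells all that it offers.
- The arm moves only by the tool drive_tool, never from a script. Its argument "series" is a list of rows, each a list of 3 entries, a list of its own where there are three numbers: the closure, from 0 (fully open) to 1 (shut), then the shift along the tool's x, y, z in mm, then the turn, a rotation vector about the tool's x, y, z in rad. In form: [[gripper, [dx, dy, dz], [rx, ry, rz]], ...]. A call has exactly 5 rows; each row is the pose to reach, as a shift and turn from the pose commanded when the call began, along the tool's axes at that moment; what a row does not reach only later rows make up. A row lasts 1/10 s, in which the tool goes at most 50 mm and 8.59 degrees, less where a joint would pass 70% of its speed; a pose out of reach is approached as far as the arm can. A call with a gripper value outside its range is refused whole. The fingers move at their own pace and stop on an object; "squeeze" is the grip in N (left out, the last holds). Time passes only in rows, so rows that repeat a pose let the fingers close, or fill a call up. It gives the time, the measured TCP pose, the force and the opening at its end, in the units of the state.
- env.state(): the state, without advancing time (a new reading comes with each control period).
- env.grab_frame(name): name is "scene" or "top"; returns a dict with "image" (420x560x3 uint8, red, green, blue), "K" (3x3 intrinsics, pixels), "k1" (the pictures are not rectified: a ray, as slopes to the right and down, at radius r is drawn at 1 + k1 r^2 times it, then the intrinsics apply), "origin" and "orientation" of the camera in the world. Camera axes: x right, y down, z forward; pixel columns grow to the right and rows downward; lengths in mm; the calibration is good to about 2 mm. A picture is of the moment at which its call begins. There is no depth.
- env.job_done(): hands the job in, once; it reports no verdict.
The state is a dict: "time_s": time; "qpos": joint angles; "qvel": joint speeds; "effort": joint torques, N m; "ee_pos": TCP position; "ee_rot": TCP orientation; "force": force on the tool from outside, world axes, zero at the start; "torque": the same for the moment, N m; "gripper_width": finger opening in mm.
Only numpy, scipy, OpenCV 4.12 (cv2) and the standard library are available. Lean on these libraries where they do the work, as an engineer would, in place of code of your own. Each camera call takes 0.05 s, during which the arm holds its last target.

## Working session

There is one attempt and no reset: what is moved stays moved. The work goes in short steps, Python scripts to look and compute and a tool call to move; the robot and the scene stay as the last step left them, time stands still between calls to the robot, and variables do not carry over. Pictures are saved under pics/ and viewed, and the job is handed in when it is done.

Besides the shell and the picture viewer there is one more tool, called after "Request:" by a JSON object that holds its "name" and its "arguments". drive_tool: Moves the arm, as the interface text tells. Its arguments: {"type":"object","properties":{"series":{"type":"array","items":{"type":"array"}},"squeeze":{"type":"number"}},"required":["series"]}

```bash
mkdir -p pics
cat > h.py <<'E'
import numpy as np,cv2
from workcell import env
def save(f,n): cv2.imwrite('pics/'+n+'.png',f['image'][:,:,::-1])
E
python3 - <<'E'
from h import *
print(env.state())
for n in ("scene","top"):
    f=env.grab_frame(n); save(f,n+'0'); np.savez(n+'0.npz',**{k:np.array(v) for k,v in f.items()})
    print({k:v for k,v in f.items() if k!='image'})
E
```

```text
{'time_s': 0.0, 'qpos': array([-6.85839583e+01,  1.83519362e+01,  8.97047763e+01, -9.77072706e-04,
        7.20445305e+01, -1.14561038e+00]), 'qvel': array([-0.04059878, -0.03785316, -0.00953136, -0.04759383, -0.06110456,
        0.01014753]), 'effort': array([-3.70219414e-04, -4.12461877e+01, -2.31972367e+01,  7.26618455e-02,
        4.57818643e-02, -1.73503581e-04]), 'ee_pos': array([ 220.43173018, -530.53217197,  213.12837091]), 'ee_rot': array([-1.79998905e+02,  1.01241338e-01, -6.74380450e+01]), 'force': array([ 0.75830206, -0.09763943,  0.38865324]), 'torque': array([ 0.00928288,  0.03995312, -0.02324863]), 'gripper_width': 91.04527165341455}
{'K': array([[417.5977934 ,   0.        , 280.26260891],
       [  0.        , 417.5977934 , 211.84665067],
       [  0.        ,   0.        ,   1.        ]]), 'k1': 0.035775694840838534, 'origin': array([ 929.21392921, -484.63520896,  890.82244823]), 'orientation': array([-141.91856838,    0.72509284,   36.99013025])}
{'K': array([[494.20505109,   0.        , 267.84971969],
       [  0.        , 494.20505109, 210.33032867],
       [  0.        ,   0.        ,   1.        ]]), 'k1': -0.16484934117855232, 'origin': array([ 408.95897535,   -3.82781365, 1398.25342956]), 'orientation': array([-1.74827454e+02, -2.51016905e-02, -9.12440002e+01])}
```

View pics/top0.png

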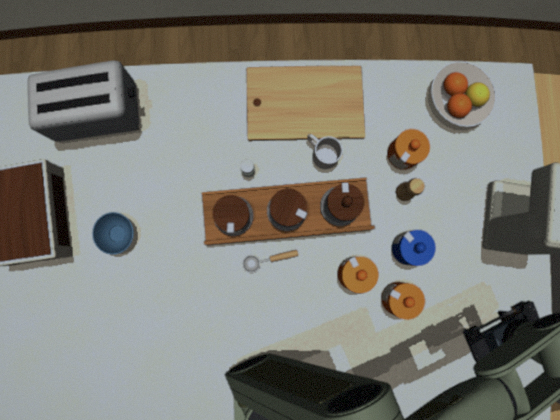

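View pics/scene0.png

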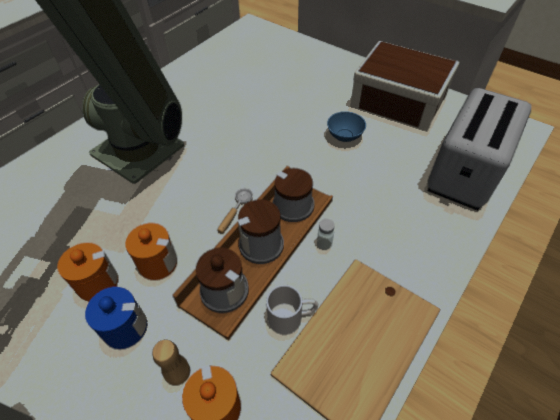

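Top view: up is the front (+x) and right is −y. The rack holds flat lids at (231,215) and (289,209) and the knobbed lid at (345,204). The look-alikes are orange at (411,147), (360,274) and (406,301), and blue at (416,248); all of these are outside the rack. The scene view suggests the middle can is the tall one and the left can the low one, so I'll check that in a crop with measurements.

```bash
cat >> h.py <<'E'
from scipy.spatial.transform import Rotation as Ro
def cam(f):
    R=Ro.from_euler('xyz',f['orientation'],degrees=True).as_matrix(); return R,np.array(f['origin'])
def ray(f,uv):
    k=float(f['k1']); uv=np.atleast_2d(np.asarray(uv,float))
    p=cv2.undistortPoints(uv.reshape(-1,1,2),np.array(f['K']),np.array([k,0,0,0.])).reshape(-1,2)
    R,o=cam(f); return np.c_[p,np.ones(len(p))]@R.T,o
def plane(f,uv,z):
    d,o=ray(f,uv); return o+d*((z-o[2])/d[:,2])[:,None]
def proj(f,X):
    R,o=cam(f); p=(np.atleast_2d(X)-o)@R; r=Ro.from_matrix(R.T)
    return cv2.projectPoints(np.atleast_2d(X).astype(float),r.as_rotvec(),-R.T@o,np.array(f['K']),np.array([float(f['k1']),0,0,0.]))[0].reshape(-1,2)
def rectify(f,z,c,half,s):  # orthophoto at height z; up=+x, left=+y ; s px/mm
    n=int(2*half*s); j,i=np.meshgrid(np.arange(n),np.arange(n))
    X=np.stack([c[0]+half-(i+.5)/s, c[1]+half-(j+.5)/s, np.full(i.shape,z)],-1).reshape(-1,3)
    m=proj(f,X).astype(np.float32).reshape(n,n,2)
    return cv2.remap(f['image'],m[...,0],m[...,1],cv2.INTER_CUBIC)
E
python3 - <<'E'
from h import *
t=dict(np.load('top0.npz'));s=dict(np.load('scene0.npz'))
for n,uv in dict(left=(231,215),mid=(289,209)).items():
    for z in (114,139): print(n,z,plane(t,[uv],z)[0], proj(s,plane(t,[uv],z)))
for u in [(203,194),(366,179),(372,228),(205,244)]: print(plane(t,[u],18))
a=t['image'][165:265,190:390]; b=s['image'][150:330,160:350]
cv2.imwrite('pics/ca.png',cv2.resize(a,None,fx=4,fy=4,interpolation=2)[:,:,::-1])
cv2.imwrite('pics/cb.png',cv2.resize(b,None,fx=3.2,fy=3.2,interpolation=2)[:,:,::-1])
E
```

```text
left 114 [515.0270487   89.48325023 114.        ] [[290.00363043 180.69782939]]
left 139 [512.96226789  87.66680455 139.        ] [[288.94925821 173.90603341]]
mid 114 [527.46506673 -62.19462912 114.        ] [[255.75182785 222.07943861]]
mid 139 [525.15816046 -61.05842784 139.        ] [[254.63382042 214.71509834]]
[[584.07474375 174.75791194  18.        ]]
[[ 617.1870607  -287.91507513   18.        ]]
[[ 477.53761577 -299.38095704   18.        ]]
[[443.1495639  170.62903146  18.        ]]
```

View pics/ca.png

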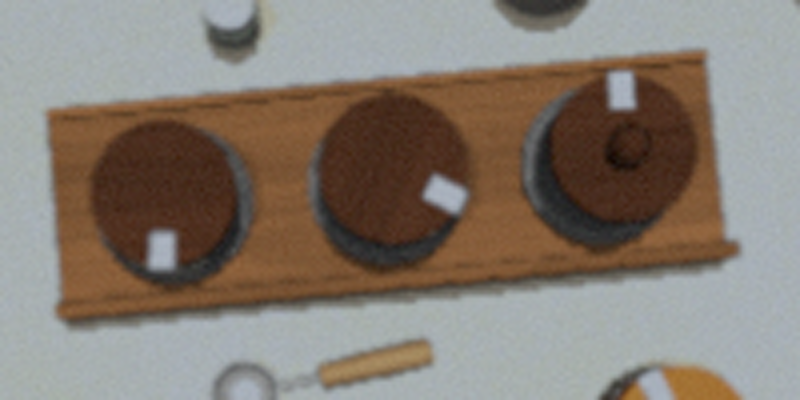

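View pics/cb.png

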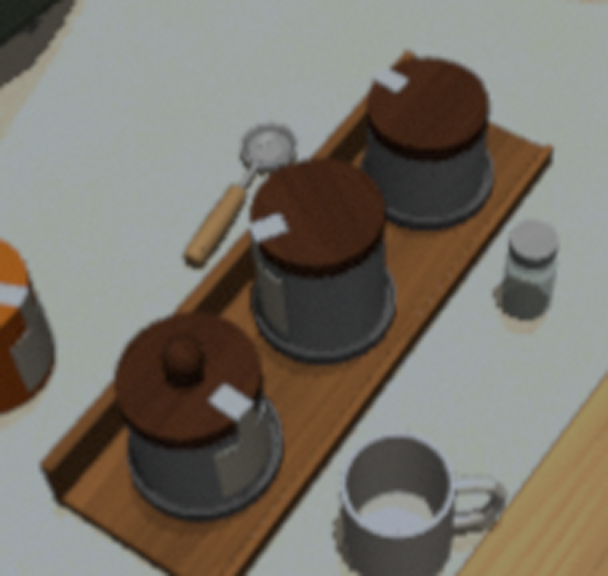

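The crop confirms it. The left can, crop (165,195), is the low one and the middle can, crop (393,170), is the tall one: their scene pixels match the 114 and 139 mm projections. Tabs sit at crop (162,250) and (445,195). Next I'll measure precisely.

```bash
cat >> h.py <<'E'
CANS=dict(low=((515,88),114),tall=((525,-61),139),knob=((530,-210),129))
def measure(f,n,out=None):
    c,z=CANS[n]; s=4
    im=rectify(f,z,c,75,s); g=im.astype(int)
    gray=g.min(2)
    dark=((g.sum(2)<190)&(g[...,0]-g[...,2]>15)).astype(np.uint8)
    white=((g.min(2)>120)&(g.max(2)-g.min(2)<45)).astype(np.uint8)
    ker=np.ones((9,9),np.uint8)
    m=cv2.morphologyEx(dark,cv2.MORPH_OPEN,ker)
    cs,_=cv2.findContours(m,cv2.RETR_EXTERNAL,cv2.CHAIN_APPROX_NONE)
    k=max(cs,key=cv2.contourArea); hull=cv2.convexHull(k)
    (cx,cy),r=cv2.minEnclosingCircle(k)
    disk=np.zeros_like(dark);cv2.circle(disk,(int(cx),int(cy)),int(50*s),1,-1)
    w=cv2.morphologyEx(white&disk,cv2.MORPH_OPEN,ker)
    cw,_=cv2.findContours(w,cv2.RETR_EXTERNAL,cv2.CHAIN_APPROX_NONE)
    P=lambda x,y:np.array([c[0]+75-(y+.5)/s,c[1]+75-(x+.5)/s])
    C=P(cx,cy); res=dict(C=C,r=r/s)
    if len(cw):
        tb=max(cw,key=cv2.contourArea); M=cv2.moments(tb); T=P(M['m10']/M['m00'],M['m01']/M['m00'])
        d=T-C; res.update(T=T,rt=np.hypot(*d),ang=np.degrees(np.arctan2(d[1],d[0])),area=M['m00']/s/s,box=cv2.minAreaRect(tb)[1:])
    if out:
        o=im[:,:,::-1].copy(); cv2.circle(o,(int(cx),int(cy)),int(r),(0,255,0),1); cv2.drawContours(o,cw,-1,(0,0,255),1); cv2.imwrite('pics/'+out+'.png',o)
    return res
E
python3 - <<'E'
from h import *
t=dict(np.load('top0.npz'))
for n in CANS: print(n,measure(t,n,'m_'+n))
cv2.imwrite('pics/m.png',np.hstack([cv2.resize(cv2.imread('pics/m_%s.png'%n),(260,260)) for n in CANS]))
E
```

```text
low {'C': array([519.44805908,  91.36930084]), 'r': 49.19514846801758, 'T': array([483.02247159,  92.50157498]), 'rt': np.float64(36.44318137270963), 'ang': np.float64(178.21955798359434), 'area': 370.375, 'box': ((67.2408218383789, 97.29938507080078), 2.4895527362823486)}
tall {'C': array([532.28084564, -58.1765213 ]), 'r': 50.257755279541016, 'T': array([513.97484773, -91.06144216]), 'rt': np.float64(37.63678492888373), 'ang': np.float64(-119.1033065066918), 'area': 386.5, 'box': ((98.12726593017578, 68.29896545410156), 28.024499893188477)}
knob {'C': array([ 540.8970108 , -208.47018433]), 'r': 49.509403228759766, 'T': array([ 579.58260285, -208.65241315]), 'rt': np.float64(38.686021244014924), 'ang': np.float64(-0.2698902805731286), 'area': 354.71875, 'box': ((91.78482818603516, 65.06196594238281), 88.9583740234375)}
```

View pics/m.png

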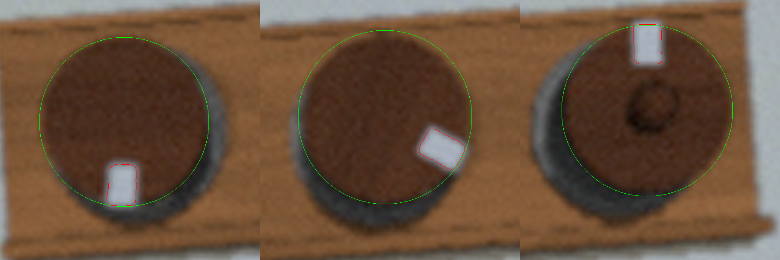

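Request:
{"name": "drive_tool", "arguments": {"series": [[1,[-27,-36,0],[0,0,0]],[1,[-54,-72,0],[0,0,0]],[1,[-81,-108,0],[0,0,0]],[1,[-107,-144,0],[0,0,0]],[1,[-134,-180,0],[0,0,0]]], "squeeze": 20}}

```text
time_s: 0.6
ee_pos: [335.9, -336.5, 213.7]
ee_rot: [180.0, 0.0, -67.5]
force: [0.9, 0.0, 0.6]
gripper_width: 54.0
```

Request:
{"name": "drive_tool", "arguments": {"series": [[1,[-27,-36,0],[0,0,0]],[1,[-54,-72,0],[0,0,0]],[1,[-81,-108,0],[0,0,0]],[1,[-107,-144,0],[0,0,0]],[1,[-134,-180,0],[0,0,0]]]}}

```text
time_s: 1.1
ee_pos: [450.7, -143.6, 213.8]
ee_rot: [180.0, -0.0, -67.4]
force: [0.9, -0.6, -0.1]
gripper_width: 14.4
```

Request:
{"name": "drive_tool", "arguments": {"series": [[1,[-25,-34,0],[0,0,0]],[1,[-50,-68,0],[0,0,0]],[1,[-70,-95,15],[0,0,0]],[1,[-79,-108,35],[0,0,0]],[1,[-79,-108,45],[0,0,0]]]}}

```text
time_s: 1.6
ee_pos: [519.5, -29.2, 167.0]
ee_rot: [179.9, 0.1, -67.3]
force: [-0.4, -0.2, 0.7]
gripper_width: 0.5
```

Run:
```python
from h import *
s=env.state();print(s['ee_pos'],s['force'],s['gripper_width'],s['qpos'])
f=env.grab_frame('scene');save(f,'s1')
cv2.imwrite('pics/s1c.png',cv2.resize(f['image'][60:320,130:390],None,fx=2.3,fy=2.3)[:,:,::-1])
```

```text
[519.52452126 -29.18444328 166.98206821] [-0.39314244 -0.22192046  0.69691357] 0.4763959382782063 [-4.49045359e+00  1.55576236e+01  1.00809109e+02  1.52715964e-02
  6.37933975e+01  6.27626250e+01]
```

View pics/s1c.png

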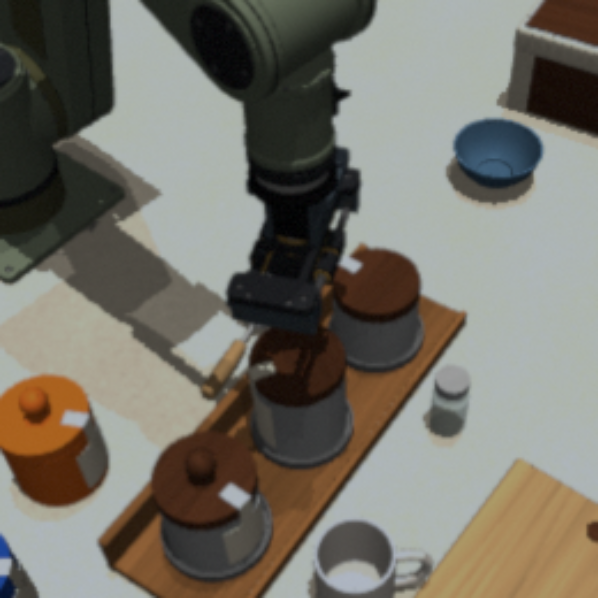

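The closed tip is above the middle (tall) lid at crop (310,350), with nothing else near it. Now I'll lower it slowly.

Request:
{"name": "drive_tool", "arguments": {"series": [[1,[0,0,6],[0,0,0]],[1,[0,0,12],[0,0,0]],[1,[0,0,17],[0,0,0]],[1,[0,0,20],[0,0,0]],[1,[0,0,22],[0,0,0]]]}}

```text
time_s: 2.15
ee_pos: [519.6, -31.4, 146.9]
ee_rot: [-180.0, -0.0, -67.5]
force: [0.2, -0.3, -0.4]
gripper_width: 0.8
```

Request:
{"name": "drive_tool", "arguments": {"series": [[1,[0,0,1],[0,0,0]],[1,[0,0,2],[0,0,0]],[1,[0,0,3],[0,0,0]],[1,[0,0,4],[0,0,0]],[1,[0,0,4],[0,0,0]]]}}

```text
time_s: 2.65
ee_pos: [519.6, -31.0, 142.8]
ee_rot: [180.0, -0.0, -67.4]
force: [0.4, -0.5, -0.4]
gripper_width: 0.5
```

Request:
{"name": "drive_tool", "arguments": {"series": [[1,[0,0,0.7],[0,0,0]],[1,[0,0,1.4],[0,0,0]],[1,[0,0,2.1],[0,0,0]],[1,[0,0,2.8],[0,0,0]],[1,[0,0,3.3],[0,0,0]]]}}

```text
time_s: 3.15
ee_pos: [519.7, -31.0, 139.6]
ee_rot: [180.0, -0.0, -67.4]
force: [-0.2, -0.3, 0.5]
gripper_width: 0.3
```

Request:
{"name": "drive_tool", "arguments": {"series": [[1,[0,0,0.3],[0,0,0]],[1,[0,0,0.6],[0,0,0]],[1,[0,0,0.9],[0,0,0]],[1,[0,0,1.2],[0,0,0]],[1,[0,0,1.5],[0,0,0]]]}}

```text
time_s: 3.65
ee_pos: [519.7, -31.0, 139.2]
ee_rot: [-180.0, -0.0, -67.4]
force: [-2.9, -0.4, 9.1]
gripper_width: 0.4
```

Request:
{"name": "drive_tool", "arguments": {"series": [[1,[0.16,3.14,0],[0,0,-0.105]],[1,[0.66,6.24,0],[0,0,-0.209]],[1,[1.47,9.27,0],[0,0,-0.314]],[1,[2.59,12.2,0],[0,0,-0.419]],[1,[4.02,15,0],[0,0,-0.524]]]}}

```text
time_s: 4.15
ee_pos: [509.1, -39.8, 139.3]
ee_rot: [-179.8, -0.2, -37.2]
force: [1.3, 2.8, 5.0]
gripper_width: 0.3
```

Run:
```python
from h import *
f=env.grab_frame('scene');save(f,'s2')
cv2.imwrite('pics/s2c.png',cv2.resize(f['image'][150:320,180:350],None,fx=3,fy=3)[:,:,::-1])
```

```text
(no output)
```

View pics/s2c.png

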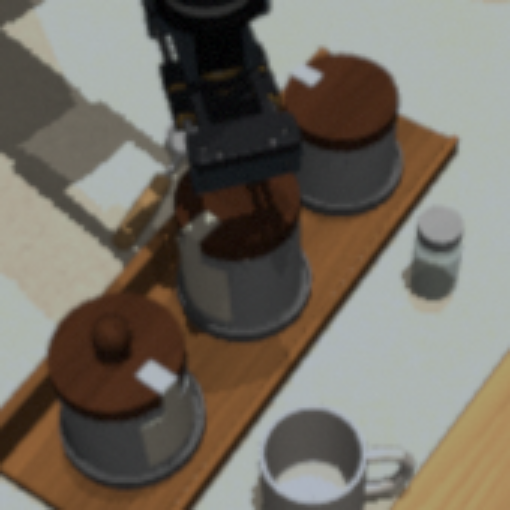

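The can is turning: the tall label is moving round to crop (205,285). I'll press slightly more and carry on.

Request:
{"name": "drive_tool", "arguments": {"series": [[1,[0.16,3.14,0.1],[0,0,-0.105]],[1,[0.66,6.24,0.2],[0,0,-0.209]],[1,[1.47,9.27,0.3],[0,0,-0.314]],[1,[2.59,12.2,0.3],[0,0,-0.419]],[1,[4.02,15,0.3],[0,0,-0.524]]]}}

```text
time_s: 4.7
ee_pos: [503.2, -54.3, 139.2]
ee_rot: [-179.9, -0.3, -7.3]
force: [0.9, 2.4, 7.5]
gripper_width: 0.4
```

Request:
{"name": "drive_tool", "arguments": {"series": [[1,[0.16,3.14,0],[0,0,-0.105]],[1,[0.66,6.24,0],[0,0,-0.209]],[1,[1.47,9.27,0],[0,0,-0.314]],[1,[2.59,12.2,0],[0,0,-0.419]],[1,[4.02,15,0],[0,0,-0.524]]]}}

```text
time_s: 5.2
ee_pos: [505.2, -69.6, 139.2]
ee_rot: [180.0, -0.3, 22.7]
force: [1.4, 3.5, 6.9]
gripper_width: 0.3
```

Run:
```python
from h import *
f=env.grab_frame('scene');save(f,'s3')
a=cv2.resize(f['image'][150:320,180:350],None,fx=2.3,fy=2.3)
f=env.grab_frame('top');save(f,'t3')
print(measure(f,'tall'))
b=cv2.resize(f['image'][165:265,240:340],a.shape[:2])
cv2.imwrite('pics/s3c.png',np.hstack([a,b])[:,:,::-1])
```

```text
{'C': array([461.1620636 , -44.68853378]), 'r': 17.192625045776367}
```

View pics/s3c.png

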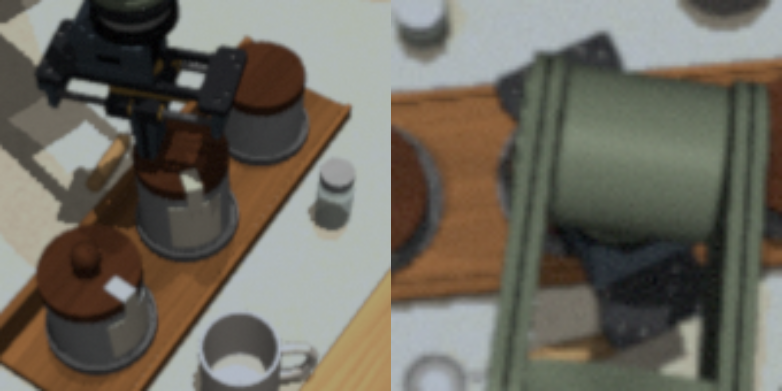

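Run:
```python
from h import *
s=dict(np.load('scene0.npz'));im=cv2.imread('pics/s3.png')[:,:,::-1].astype(int)
m=((im.min(2)>115)&(im.max(2)-im.min(2)<50)).astype(np.uint8);m[:215]=0;m[:,:245]=0;m[245:]=0;m[:,285:]=0
n,l,st,c=cv2.connectedComponentsWithStats(m)
for i in range(1,n):
    X=plane(s,[c[i]],139)[0];d=X[:2]-[531,-58.4];print(st[i],c[i],X,np.hypot(*d),np.degrees(np.arctan2(d[1],d[0])))
cv2.imwrite('pics/s3d.png',cv2.resize(im[205:275,225:295].astype(np.uint8),None,fx=7,fy=7,interpolation=2)[:,:,::-1])
```

```text
[259 226   9   7  38] [262.5        229.21052632] [564.86557333 -82.20752081 139.        ] 41.39655908591631 -35.10724408082062
```

View pics/s3d.png

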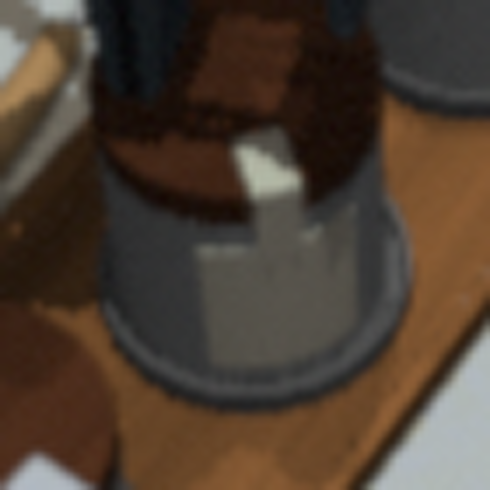

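The tall tab is at about −35°, so it has turned roughly 84° of the commanded 90°. About 38° remains. I'll do 30° and then look again.

Request:
{"name": "drive_tool", "arguments": {"series": [[1,[0.16,3.14,0],[0,0,-0.105]],[1,[0.66,6.24,0],[0,0,-0.209]],[1,[1.47,9.27,0],[0,0,-0.314]],[1,[2.59,12.2,0],[0,0,-0.419]],[1,[4.02,15,0],[0,0,-0.524]]]}}

```text
time_s: 5.8
ee_pos: [514.4, -81.9, 139.2]
ee_rot: [179.9, -0.2, 52.8]
force: [0.8, 2.7, 7.6]
gripper_width: 0.4
```

Run:
```python
from h import *
f=env.grab_frame('scene');save(f,'s4');im=f['image']
cv2.imwrite('pics/s4d.png',cv2.resize(im[205:275,225:295],None,fx=7,fy=7,interpolation=2)[:,:,::-1])
```

```text
(no output)
```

View pics/s4d.png

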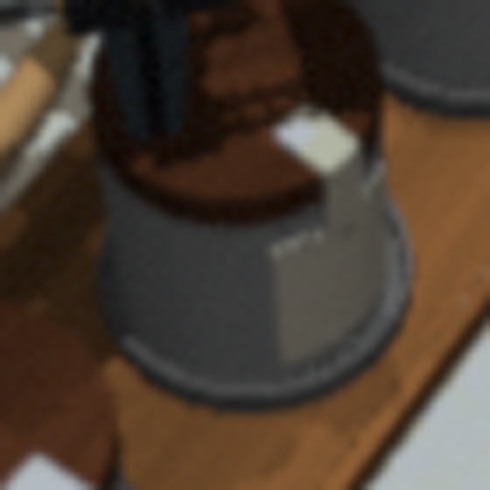

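Run:
```python
from h import *
s=dict(np.load('scene0.npz'))
P=lambda u:plane(s,[(u[0]/7+225-.5+.07,u[1]/7+205-.5+.07)],139)[0][:2]
d=P((322,141))-[531,-58.4];print(P((322,141)),np.degrees(np.arctan2(d[1],d[0])))
d=(P((356,150))+P((325,175))-P((308,110))-P((275,131)));print(np.degrees(np.arctan2(d[1],d[0])))
```

```text
[571.67624962 -61.80472251] -4.784673061942409
-9.52226766088538
```

Request:
{"name": "drive_tool", "arguments": {"series": [[1,[0.07,2.09,0],[0,0,-0.07]],[1,[0.29,4.18,0],[0,0,-0.14]],[1,[0.66,6.24,0],[0,0,-0.209]],[1,[0.66,6.24,0],[0,0,-0.209]],[1,[0.66,6.24,-1],[0,0,-0.209]]]}}

```text
time_s: 6.35
ee_pos: [518.9, -85.7, 139.3]
ee_rot: [179.9, -0.0, 64.5]
force: [-0.1, -0.2, 1.4]
gripper_width: 0.4
```

Request:
{"name": "drive_tool", "arguments": {"series": [[1,[0,0,-2],[0,0,0]],[1,[0,0,-12],[0,0,0]],[1,[0,0,-32],[0,0,0]],[1,[0,0,-52],[0,0,0]],[1,[0,0,-72],[0,0,0]]]}}

```text
time_s: 6.85
ee_pos: [518.1, -85.9, 211.9]
ee_rot: [-180.0, 0.0, 64.6]
force: [1.1, -0.9, 0.5]
gripper_width: 0.6
```

Request:
{"name": "drive_tool", "arguments": {"series": [[1,[27,-12,0],[0,0,-0.105]],[1,[60,-26,0],[0,0,-0.209]],[1,[95,-42,0],[0,0,-0.314]],[1,[125,-54,15],[0,0,-0.419]],[1,[135,-59.3,35],[0,0,-0.524]]]}}

```text
time_s: 7.35
ee_pos: [523.5, 64.2, 176.8]
ee_rot: [179.8, -0.0, 95.0]
force: [0.1, -0.1, -1.2]
gripper_width: 0.4
```

Run:
```python
from h import *
f=env.grab_frame('top');save(f,'t5')
print(measure(f,'tall','m5'),measure(f,'knob'))
b=cv2.resize(f['image'][165:265,190:390],None,fx=4,fy=4)
cv2.imwrite('pics/t5c.png',b[:,:,::-1])
```

```text
{'C': array([531.6934967 , -59.64467621]), 'r': 50.10186004638672, 'T': array([569.01498374, -56.45683429]), 'rt': np.float64(37.457385532491294), 'ang': np.float64(4.882110580433232), 'area': 390.875, 'box': ((100.90026092529297, 67.93120574951172), 85.2363510131836)} {'C': array([ 540.51319122, -208.19654083]), 'r': 49.29512023925781, 'T': array([ 579.22607452, -208.66415145]), 'rt': np.float64(38.71570731164743), 'ang': np.float64(-0.6920386643179155), 'area': 357.71875, 'box': ((91.36228942871094, 66.56736755371094), 88.2901840209961)}
```

View pics/t5c.png

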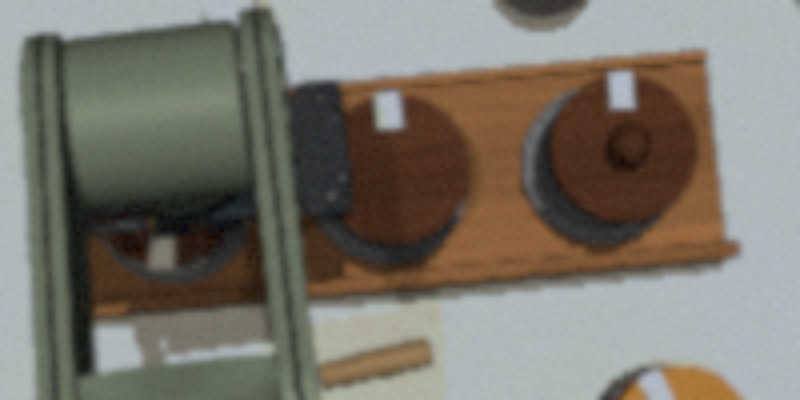

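The tall label is at about +4.8° against a rack front of about +4.1°, which is good. The knobbed can hasn't moved. Now down onto the low lid.

Request:
{"name": "drive_tool", "arguments": {"series": [[1,[0,0,12],[0,0,0]],[1,[0,0,26],[0,0,0]],[1,[0,0,40],[0,0,0]],[1,[0,0,50],[0,0,0]],[1,[0,0,55],[0,0,0]]]}}

```text
time_s: 7.9
ee_pos: [522.4, 60.7, 120.2]
ee_rot: [-179.9, 0.0, 94.5]
force: [0.5, -0.1, -0.7]
gripper_width: 0.3
```

Request:
{"name": "drive_tool", "arguments": {"series": [[1,[0,0,0.6],[0,0,0]],[1,[0,0,1.3],[0,0,0]],[1,[0,0,2],[0,0,0]],[1,[0,0,2.7],[0,0,0]],[1,[0,0,3.2],[0,0,0]]]}}

```text
time_s: 8.4
ee_pos: [522.8, 61.7, 117.9]
ee_rot: [180.0, 0.0, 94.7]
force: [-0.5, 0.7, -0.1]
gripper_width: 0.4
```

Request:
{"name": "drive_tool", "arguments": {"series": [[1,[0,0,0.6],[0,0,0]],[1,[0,0,1.2],[0,0,0]],[1,[0,0,1.8],[0,0,0]],[1,[0,0,2.4],[0,0,0]],[1,[0,0,3],[0,0,0]]]}}

```text
time_s: 8.9
ee_pos: [522.6, 61.6, 114.5]
ee_rot: [-180.0, 0.0, 94.7]
force: [0.7, 0.1, -0.4]
gripper_width: 0.1
```

Request:
{"name": "drive_tool", "arguments": {"series": [[1,[0,0,0.3],[0,0,0]],[1,[0,0,0.6],[0,0,0]],[1,[0,0,0.9],[0,0,0]],[1,[0,0,1.2],[0,0,0]],[1,[0,0,1.2],[0,0,0]]]}}

```text
time_s: 9.4
ee_pos: [522.7, 61.6, 114.2]
ee_rot: [180.0, 0.0, 94.7]
force: [-2.8, -0.1, 5.8]
gripper_width: 0.1
```

Request:
{"name": "drive_tool", "arguments": {"series": [[1,[0.16,-3.14,0.1],[0,0,0.105]],[1,[0.66,-6.24,0.2],[0,0,0.209]],[1,[1.47,-9.27,0.3],[0,0,0.314]],[1,[2.59,-12.2,0.3],[0,0,0.419]],[1,[4.02,-15,0.3],[0,0,0.524]]]}}

```text
time_s: 9.9
ee_pos: [509.4, 64.0, 114.3]
ee_rot: [179.7, -0.1, 64.4]
force: [2.1, -1.6, 4.0]
gripper_width: 0.6
```

Request:
{"name": "drive_tool", "arguments": {"series": [[1,[0.16,-3.14,0],[0,0,0.105]],[1,[0.66,-6.24,0],[0,0,0.209]],[1,[1.47,-9.27,0],[0,0,0.314]],[1,[2.59,-12.2,0],[0,0,0.419]],[1,[4.02,-15,0],[0,0,0.524]]]}}

```text
time_s: 10.4
ee_pos: [497.1, 74.0, 114.2]
ee_rot: [179.8, -0.2, 34.4]
force: [0.2, -2.2, 4.6]
gripper_width: 0.3
```

Request:
{"name": "drive_tool", "arguments": {"series": [[1,[0.16,-3.14,0],[0,0,0.105]],[1,[0.66,-6.24,0],[0,0,0.209]],[1,[1.47,-9.27,0],[0,0,0.314]],[1,[2.59,-12.2,0],[0,0,0.419]],[1,[4.02,-15,0],[0,0,0.524]]]}}

```text
time_s: 10.9
ee_pos: [491.4, 88.8, 114.2]
ee_rot: [179.9, -0.2, 4.4]
force: [-0.2, -2.1, 6.4]
gripper_width: 0.7
```

Run:
```python
from h import *
f=env.grab_frame('scene');save(f,'s6');im=f['image'];print(env.state()['qpos'])
cv2.imwrite('pics/s6.png',cv2.resize(im[130:250,200:360],None,fx=4.5,fy=4.5,interpolation=2)[:,:,::-1])
```

```text
[ 9.00144185e+00  1.66230691e+01  1.07967473e+02 -5.53528869e-02
  5.52420647e+01  4.86266977e+00]
```

View pics/s6.png

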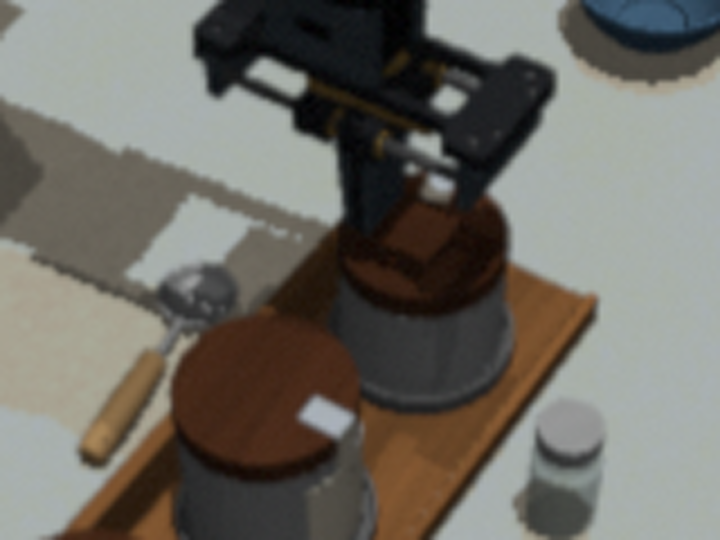

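The low tab is now at crop (435,190), towards +y, roughly 90° round. Continuing.

Request:
{"name": "drive_tool", "arguments": {"series": [[1,[0.16,-3.14,0],[0,0,0.105]],[1,[0.66,-6.24,0],[0,0,0.209]],[1,[1.47,-9.27,0],[0,0,0.314]],[1,[2.59,-12.2,0],[0,0,0.419]],[1,[4.02,-15,0],[0,0,0.524]]]}}

```text
time_s: 11.45
ee_pos: [493.7, 104.2, 114.2]
ee_rot: [-180.0, -0.1, -25.7]
force: [-2.0, -0.6, 6.1]
gripper_width: 0.6
```

Request:
{"name": "drive_tool", "arguments": {"series": [[1,[0.16,-3.14,0],[0,0,0.105]],[1,[0.66,-6.24,0],[0,0,0.209]],[1,[1.47,-9.27,0],[0,0,0.314]],[1,[2.59,-12.2,0],[0,0,0.419]],[1,[4.02,-15,0],[0,0,0.524]]]}}

```text
time_s: 11.95
ee_pos: [503.1, 116.4, 114.2]
ee_rot: [-180.0, 0.0, -55.7]
force: [-2.5, 0.1, 8.4]
gripper_width: 0.4
```

Run:
```python
from h import *
f=env.grab_frame('scene');save(f,'s7');im=f['image']
cv2.imwrite('pics/s7.png',cv2.resize(im[150:230,250:340],None,fx=7,fy=7,interpolation=2)[:,:,::-1])
g=im.astype(int)
m=((g.min(2)>100)&(g.max(2)-g.min(2)<50)).astype(np.uint8)
n,l,st,c=cv2.connectedComponentsWithStats(m)
for i in range(1,n):
    X=plane(f,[c[i]],114)[0];d=X[:2]-[520,91.3]
    if np.hypot(*d)<50: print(st[i],c[i],X,np.hypot(*d),np.degrees(np.arctan2(d[1],d[0])))
```

```text
(no output)
```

View pics/s7.png

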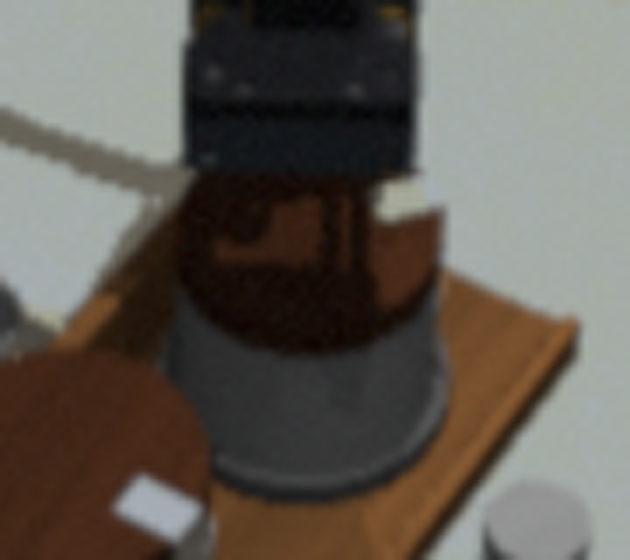

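Run:
```python
from h import *
s=dict(np.load('scene0.npz'))
P=lambda u:plane(s,[(u[0]/7+250-.43,u[1]/7+150-.43)],114)[0][:2]
a,b=P((372,200)),P((435,195))
for u in [(405,198)]:
    d=P(u)-[520,91.3];print(P(u),np.hypot(*d),np.degrees(np.arctan2(d[1],d[0])))
l,r=P((380,223)),P((443,208)); d=r-l;print(np.degrees(np.arctan2(d[1],d[0])),np.hypot(*d))
```

```text
[544.70297867 123.28085936] 40.410549618063925 52.316421742119395
53.98079324396191 23.88138889908556
```

The low tab is at about 53°, so it has turned 125° of the commanded 150°. About 49° is left. I'll do 48° commanded and then check.

Request:
{"name": "drive_tool", "arguments": {"series": [[1,[0.16,-3.14,0],[0,0,0.105]],[1,[0.66,-6.24,0],[0,0,0.209]],[1,[1.47,-9.27,0],[0,0,0.314]],[1,[2.59,-12.2,0],[0,0,0.419]],[1,[4.02,-15,0],[0,0,0.524]]]}}

```text
time_s: 12.5
ee_pos: [517.7, 122.4, 114.2]
ee_rot: [-180.0, 0.1, -85.8]
force: [-2.5, 2.0, 7.0]
gripper_width: 0.8
```

Request:
{"name": "drive_tool", "arguments": {"series": [[1,[0.16,-3.14,0],[0,0,0.105]],[1,[0.66,-6.24,0],[0,0,0.209]],[1,[1.47,-9.27,0],[0,0,0.314]],[1,[1.47,-9.27,0],[0,0,0.314]],[1,[1.47,-9.27,0],[0,0,0.314]]]}}

```text
time_s: 13.0
ee_pos: [527.8, 121.8, 114.2]
ee_rot: [-179.9, 0.2, -103.5]
force: [-2.1, 3.3, 6.5]
gripper_width: 0.4
```

Run:
```python
from h import *
f=env.grab_frame('scene');im=f['image']
cv2.imwrite('pics/s8.png',cv2.resize(im[150:230,250:340],None,fx=7,fy=7,interpolation=2)[:,:,::-1])
```

```text
(no output)
```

View pics/s8.png

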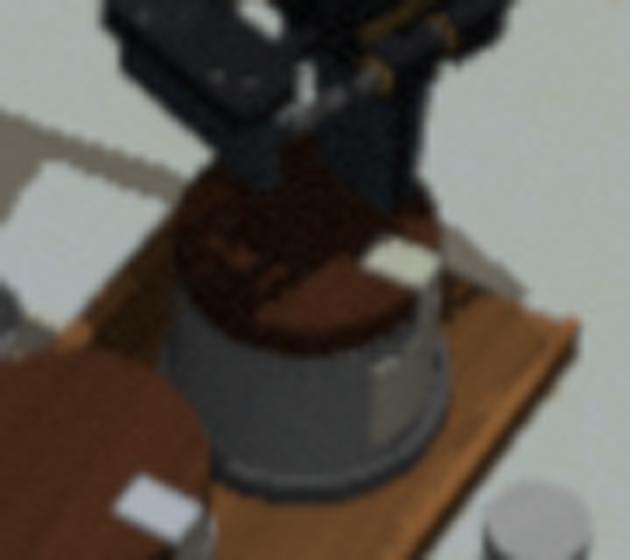

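Run:
```python
from h import *
s=dict(np.load('scene0.npz'))
P=lambda u:plane(s,[(u[0]/7+250-.43,u[1]/7+150-.43)],114)[0][:2]
d=P((401,262))-[520,91.3];print(np.degrees(np.arctan2(d[1],d[0])))
for l,r in [((362,268),(415,290)),((392,235),(440,258))]:
    d=P(r)-P(l);print(np.degrees(np.arctan2(d[1],d[0])),np.hypot(*d))
```

```text
8.175662487707829
7.147496096728884 21.053451515566486
3.103286600528117 19.95200782960139
```

Request:
{"name": "drive_tool", "arguments": {"series": [[1,[0.02,-0.8,0],[0,0,0.026]],[1,[0.04,-1.6,0],[0,0,0.052]],[1,[0.04,-1.6,0],[0,0,0.052]],[1,[0.04,-1.6,-1],[0,0,0.052]],[1,[0.04,-1.6,-3],[0,0,0.052]]]}}

```text
time_s: 13.55
ee_pos: [528.6, 120.2, 115.9]
ee_rot: [180.0, -0.0, -106.4]
force: [-0.5, 0.1, 0.2]
gripper_width: 0.2
```

Request:
{"name": "drive_tool", "arguments": {"series": [[1,[0,0,-10],[0,0,0]],[1,[0,0,-30],[0,0,0]],[1,[0,0,-60],[0,0,0]],[1,[0,0,-90],[0,0,0]],[1,[0,0,-110],[0,0,0]]]}}

```text
time_s: 14.05
ee_pos: [529.5, 120.3, 229.0]
ee_rot: [-179.8, 0.1, -106.5]
force: [0.7, -0.0, 0.1]
gripper_width: 0.4
```

Request:
{"name": "drive_tool", "arguments": {"series": [[1,[-27,32,0],[0,0,0]],[1,[-55,64,0],[0,0,0]],[1,[-85,99,0],[0,0,0]],[1,[-115,134,0],[0,0,0]],[1,[-140,163,0],[0,0,0]]]}}

```text
time_s: 14.55
ee_pos: [410.7, 302.2, 226.8]
ee_rot: [-180.0, 0.0, -106.4]
force: [0.7, 0.5, 0.1]
gripper_width: 0.1
```

Run:
```python
from h import *
f=env.grab_frame('top');save(f,'t9')
for n in CANS: print(n,measure(f,n))
```

```text
low {'C': array([521.00952911,  89.23845673]), 'r': 48.7836799621582, 'T': array([558.83871191,  94.50593259]), 'rt': np.float64(38.19415365156405), 'ang': np.float64(7.92710691112341), 'area': 394.84375, 'box': ((96.2049331665039, 71.11583709716797), 83.0887680053711)}
tall {'C': array([529.89208221, -59.90010834]), 'r': 48.84087371826172, 'T': array([568.24644054, -56.26352191]), 'rt': np.float64(38.52637490220862), 'ang': np.float64(5.416333967994028), 'area': 385.5625, 'box': ((94.59192657470703, 70.37080383300781), 85.98582458496094)}
knob {'C': array([ 540.75979614, -208.04938507]), 'r': 49.24435043334961, 'T': array([ 579.30221591, -208.6392542 ]), 'rt': np.float64(38.546933299547895), 'ang': np.float64(-0.8768098484255807), 'area': 368.3125, 'box': ((92.67045593261719, 67.49061584472656), 89.04515838623047)}
```

View pics/t9.png

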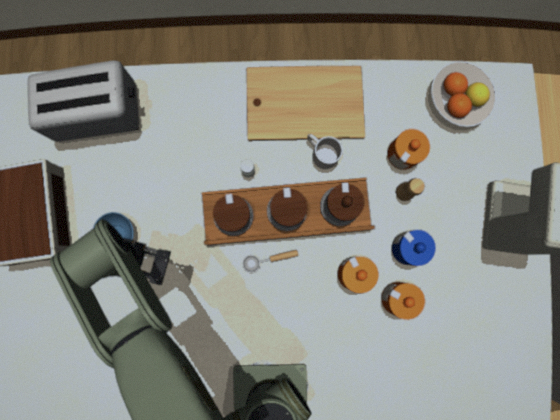

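The low label is at about 7–8° and the tall one at about 4–5°. The other objects look unmoved. Before handing in, I'll verify the rack direction more carefully, since the labels are measured against it.

Run:
```python
from h import *
t=dict(np.load('top0.npz'))
for z in (18,24):
    im=rectify(t,z,(530,-60),270,1.4).astype(int)
    m=((im[...,0]-im[...,2])>30).astype(np.uint8)
    # front edge: topmost wood pixel per column, within the rack
    pts=[]
    for y in range(-260,150,3):
        j=int((-60+270-y)*1.4); 
        col=np.where(m[:,j]>0)[0]; xs=530+270-(col+.5)/1.4; xs=xs[(xs<630)&(xs>560)]
        if len(xs): pts.append((y,xs.max()))
    pts=np.array(pts,np.float32); l=cv2.fitLine(pts,cv2.DIST_HUBER,0,.01,.01).ravel()
    print(z,len(pts),np.degrees(np.arctan(-l[1]/l[0])),l[2:])
```

```text
18 137 4.011939 [-56.     605.9984]
24 137 4.023792 [-56.     605.1747]
```

Run:
```python
from h import *
print(env.state()['qvel'],env.state()['force']); print(env.job_done())
```

```text
[-4.39064086  0.16090525  0.02900709 -3.70848444  0.09818659 -7.85199222] [-2.63927815  3.26673833 -0.09745935]
the job is handed in; nothing more can be done
None
```

Both turned-away labels now face the front of the rack, and the job is handed in at about 15 s of the 64 s. I carried each lid round with the shut fingertips; the tall can took about 132° of arc, the low one about 201°.

**Angles:** The last top view puts the rack front at about 4.0°:

| Canister | Label direction | Off the front | Limit |
|---|---|---|---|
| tall | about 4–5° | about 1° | 10° |
| low | about 7–8° | about 3–4° | 10° |
| knobbed (not touched) | about 0° ± 1° | about 4° | 10° |

**Pressing force:** The readings at the end of each move never passed about 10 N, against the 80 N limit on the lids. Forces within a move were not recorded.

**Other objects:** In the last top view the shaker, mug, spoon and mill look where they were. The bowl is partly hidden behind the arm there, but the tool passed it at over 220 mm height.

**Disagreements:** The two ways of reading the tabs differ by up to about 2°. For the low can they gave 7.9° and 6.9°. An earlier estimate from the scene camera was 3–8°, before a last 3° nudge that seems mostly to have slipped.

**At hand-in:** The arm was still settling slightly, with joint speeds up to 8°/s, but it was clear of everything.

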